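Slide the carrier under the reader bridge

ROBOT

A 6-joint arm with a two-finger parallel gripper is mounted at the origin on the work surface. World frame = base frame: x ahead of the robot, y to its left, z up, the work surface at z = 0. Lengths are in m, angles in rad, forces in N, time in s.
With the tool pointing down it reaches from about 0.35 to 0.975 m from the base axis. Payload 4.9 kg.
Tool frame: the origin (TCP) lies between the finger pads; the fingertips stand 19 mm ahead of it and the grasp point (between the pads) is the TCP; z points along the fingers, y is the line along which they close (so a half turn about z gives the same grasp; the last joint's range is limited). The gripper opens to 85 mm and grips with 20 to 120 N. Pads are 22 mm wide; open, the fingers measure 114 mm over their backs; the gripper's body (76 mm by 85 mm) begins 54 mm behind the grasp point. The pads swing forward as they close: fully open they stand 13 mm farther back than shut.
Start: joints at [1.082, 0.053, 1.613, -0, 1.476, -0.119], TCP at [0.226, 0.583, 0.25] pointing down, gripper open.
Joint ranges: [-3.01, 3.01], [-1.01, 2.22], [0.06, 2.58], [-1.02, 4.17], [0.09, 2.62], [-3.14, 3.14]. Speed limits (rad/s): [2.57, 2.57, 3.14, 3.14, 3.14, 3.14].

INTERFACE

Orientations are given as a rotation vector (axis times angle).
In Python, from station import ctrl gives the robot as it stands. The module is installed in compiled form; this text tells all that it offers.
- The arm moves only by the tool servo_tool, never from a script. Its argument "increments" is a list that holds one entry, the list of rows, each a list of 5 numbers: the finger opening in cm, from 0 to 8.54, then the shift along the tool's x, y, z in cm, then the turn about the tool's z in degrees. A call has 1 to 5 rows; each row is the pose to reach, as a shift and turn from the pose commanded when the call began, along the tool's axes at that moment; what a row does not reach only later rows make up. A row lasts 1/10 s, in which the tool goes at most 50 mm and 8.59 degrees, less where a joint would pass 70% of its speed; a pose out of reach is approached as far as the arm can. A call with a gripper value outside its range is refused whole. The fingers move at their own pace and stop on an object; "newtons" is the grip in N (left out, the last holds). Time passes only in rows, so rows that repeat a pose let the fingers close. It gives the time, the measured TCP pose, the force, the opening and the grip force at its end, in the units of the state.
- ctrl.get_obs(): the state, without advancing time (a new reading comes with each control period).
- ctrl.get_image(name): name is "side" or "top" or "wrist"; returns a dict with "img" (400x640x3 uint8, red, green, blue), "fx", "fy", "cx", "cy" (pixels), "k1" (the pictures are not rectified: a ray, as slopes to the right and down, at radius r is drawn at 1 + k1 r^2 times it, then the intrinsics apply), "rvec" (rotation vector, rad) and "tvec" (3), from world to camera coordinates, as OpenCV has them; the wrist camera has in their place "mount" (4x4, takes a point from camera to tool coordinates, whose origin is the TCP and whose axes are the flange's). Camera axes: x right, y down, z forward; pixel columns grow to the right and rows downward; lengths in m; the calibration is good to about 2 mm. A picture is of the moment at which its call begins: read the wrist's pose just before it. There is no depth.
- ctrl.finish_job(): hands the job in; it is judged then, once.
The state is a dict: "t": time; "q": joint angles; "dq": joint speeds; "effort": joint torques, N m; "tool_pos": TCP position; "tool_rot": TCP orientation; "contact_force": force on the tool from outside, world axes, zero at the start; "wrist_torque": the same for the moment, N m; "opening": finger opening in m; "grip_force": force on a finger pad.
Only numpy, scipy, OpenCV 4.12 (cv2) and the standard library are available. Lean on these libraries where they do the work, as an engineer would, in place of code of your own. Each camera call takes 0.05 s, during which the arm holds its last target. There are 200 camera calls.

TASK

Push the flat slide carrier along the bench with the fingertips, without grasping, lifting or tipping it, in between the guides and under the reader's low bridge until it lies flat against the end stop. Only then press the reader's start button down and let it go, leaving the carrier home. Leave the jar, bottle, bowl and cassette where they are.

Things in the scene. Friction and masses are not known exactly. Their poses are not given: they have to be found in the camera images.
- carrier: Flat aluminium slide carrier, a loose plate 150 x 90 x 15 mm lying on the bench, four glass microscope slides set crosswise into its top; 0.2 to 0.4 kg. Origin at the centre of its underside; x along its 150 mm length, y along its 90 mm width, z up. It starts on the mouth side (-x side) of the reader, its x axis within about 0.6 rad of the reader's x axis, clear of the guides.
- reader: Slide reader, white and grey, fixed to the bench. Origin on the bench, mid-lane under the bridge; +x is the way the carrier slides in, z up. The bridge (x = -25 to +25 mm) spans the lane 20 mm above the bench, 5 mm over the carrier; with its scan head it is 86 mm high. A pod 30 mm high on its -y side (centre y = -103 mm, 60 x 50 mm) carries the start button.
- mouth (a point): Middle of the lane's mouth, on the bench, 86 mm before the reader's origin. Between here and x = -50 mm (reader frame) the guides narrow from about 127 to 96 mm; from there to x = +50 mm two straight rails keep the lane 96 mm wide. All guides are 14 mm high.
- stop (a point): Middle of the end stop's face, on the bench, at x = +45 mm in the reader's frame: a bar 14 mm high across the lane. With the carrier's front edge against it, the carrier's rear 80 mm still stick out before the bridge, its rear edge at x = -105 mm, outside the guides.
- home (a point): Point on the bench in the reader's lane, 30 mm before the middle of the bridge: the carrier's origin lies here when it is home. Axes as the reader's.
- start_top (a point): Centre of the top face of the start button, a round steel push button 26 mm across on a black housing on the pod; it is pressed straight down.
- start (a joint): Travel of the start button: 0 when up, 0.006 m fully pressed; its spring takes about 4 N fully down and returns it.
- jar: Clear specimen jar with white cap, 64 mm across, 70 mm high, origin at the centre of its underside. Not to be moved.
- bottle: Red reagent bottle, 68 mm across, 150 mm high; origin at the centre of its underside. Not to be moved.
- bowl: Steel bowl, 140 mm across, 50 mm high; origin at the centre of its underside. Not to be moved.
- cassette: Small white tissue cassette, 40 x 28 x 9 mm, lying on the bench beyond the carrier; origin at the centre of its underside. Not to be moved.
There are look-alikes about, which are no part of the job. Several things look just like the carrier: the one meant starts nearest to the robot's base.

How it is judged:
By the outcome, as a careful person would: the job done as asked, in the order asked, and still so for the second after the job is handed in, with the robot touching nothing.
It also fails if it takes over 72 s, if anything falls off the work surface, if the arm or the gripper's body presses on something with over 40 N, if the wrist force passes 120 N, or if a joint passes its speed limit or range.

## Working session

There is one attempt and no reset: what is moved stays moved. The work goes in short steps, Python scripts to look and compute and a tool call to move; the robot and the scene stay as the last step left them, time stands still between calls to the robot, and variables do not carry over. Pictures are saved under pics/ and viewed, at most 10 in all, crops included, and the job is handed in when it is done.

Besides the shell and the picture viewer there is one more tool, called as name([rows], argument=value, ...), one row to a line, values as JSON. servo_tool: Moves the arm, as the interface text tells. Its arguments: {"type":"object","properties":{"increments":{"type":"array"},"newtons":{"type":"number"}},"required":["increments"]}

```bash
mkdir -p pics; cat > h.py <<'E'
import numpy as np, cv2, json
from scipy.spatial.transform import Rotation as R
def save(c,n):
    from station import ctrl
    o=ctrl.get_obs(); d=ctrl.get_image(c)
    cv2.imwrite(f'pics/{n}.png',d['img'][:,:,::-1])
    m={k:(np.asarray(v).tolist()) for k,v in d.items() if k!='img'}
    m['pos']=np.asarray(o['tool_pos']).tolist(); m['rot']=np.asarray(o['tool_rot']).tolist()
    json.dump(m,open(f'pics/{n}.json','w')); return o
def cam(n):
    m=json.load(open(f'pics/{n}.json'))
    if 'mount' in m:
        T=np.eye(4);T[:3,:3]=R.from_rotvec(m['rot']).as_matrix();T[:3,3]=m['pos']
        T=T@np.array(m['mount']); return m,T[:3,:3],T[:3,3]
    r=R.from_rotvec(np.ravel(m['rvec'])).as_matrix(); return m,r.T,-r.T@np.ravel(m['tvec'])
def px2w(n,uv,z):
    m,Rc,c=cam(n); out=[]
    for u,v in uv:
        K=np.array([[m['fx'],0,m['cx']],[0,m['fy'],m['cy']],[0,0,1.]])
        p=cv2.undistortPoints(np.array([[[u,v]]],float),K,np.array([m['k1'],0,0,0.]))[0,0]
        d=Rc@np.array([p[0],p[1],1]); out.append(c+d*(z-c[2])/d[2])
    return np.array(out)
E
python3 - <<'E'
from h import *
o=save('top','top0'); save('side','side0')
print(o['t'],o['tool_pos'],o['tool_rot'],o['opening'])
print(cam('top0')[2],cam('side0')[2])
E
```

```text
0.0 [0.22563985 0.58222729 0.2490678 ] [-5.77561419e-01 -3.08743881e+00  3.04503078e-03] 0.08541442076899128
[0.40328482 0.01361814 1.35940389] [ 0.47302968 -0.9179062   1.14708325]
```

View pics/top0.png

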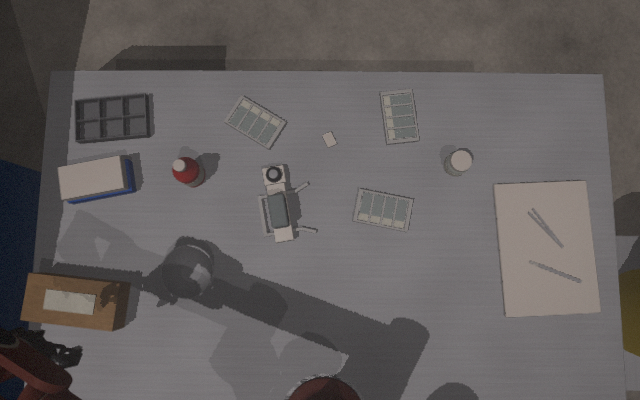

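View pics/side0.png

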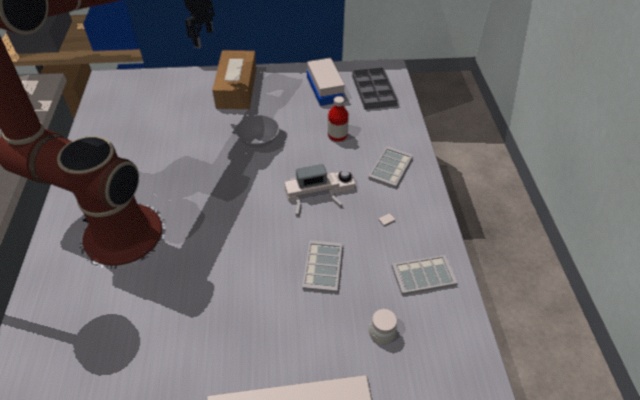

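The top view shows three look-alike carriers: (384,209), (256,122) and (400,117). The one nearest the base (bottom, about (325,400)) is at (384,209), on the mouth side of the reader, which is at (275,205) with its guides opening to the right. The bottle is at (187,170), the jar at (458,162), the bowl at (190,268) and the cassette at (330,139). I'll check the choice in a close crop.

```bash
python3 - <<'E'
import cv2
i=cv2.imread('pics/top0.png')[150:255,245:425]
cv2.imwrite('pics/c0.png',cv2.convertScaleAbs(cv2.resize(i,(720,420),interpolation=cv2.INTER_CUBIC),alpha=1.4))
E
```

```text
(no output)
```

View pics/c0.png

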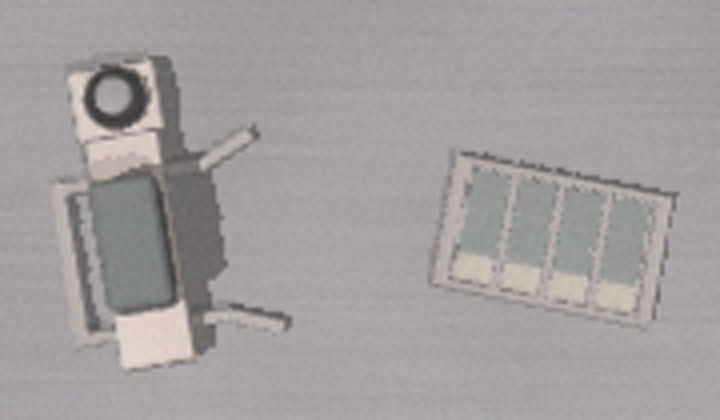

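```bash
python3 - <<'E'
from h import *
def f(l,z):
    p=px2w('top0',[(245+u/4-.4,150+v/4-.4) for u,v in l],z); print(np.round(p[:,:2],4).tolist()); return p[:,:2]
c=f([(455,150),(677,193),(648,327),(432,285)],.015)
print('centre',c.mean(0),'len',np.linalg.norm(c[0]-c[1]),np.linalg.norm(c[1]-c[2]))
d=c[0]-c[1]+c[3]-c[2]; print('ang',np.degrees(np.arctan2(d[1],d[0])))
print('guide tips');g=f([(258,132),(290,323)],.014)
print('stop outer/inner');s=f([(55,185),(80,345),(75,190),(95,335)],.014)
print('button');b=f([(117,97)],.038)
print('pod');f([(68,74),(152,60),(160,130),(80,142)],.03)
u=g.mean(0)
E
```

```text
[[0.6087, -0.0885], [0.5804, -0.2396], [0.4892, -0.2185], [0.5163, -0.0728]]
centre [ 0.54864958 -0.15485679] len 0.1536582510915995 0.09366737995285941
ang 79.43869656211609
guide tips
[[0.6201, 0.046], [0.4898, 0.0228]]
stop outer/inner
[[0.5822, 0.1839], [0.4737, 0.1642], [0.5789, 0.1702], [0.4805, 0.1542]]
button
[[0.6392, 0.1407]]
pod
[[0.6562, 0.1751], [0.6664, 0.1182], [0.6183, 0.1118], [0.6096, 0.1657]]
```

The crop shows the right carrier, with corners (455,150), (677,193), (648,327) and (432,285). It measures about 150 x 92 mm, centred at (0.549, -0.155) with yaw 79.4°. The reader's origin comes out at about (0.540, 0.119) with x at about 100°. Its stop and button agree with the description. Next I go behind the carrier.

servo_tool([
  [[5, -58.9, -68.3, 0, 79], [5, -58.9, -68.3, 0, 79], [5, -58.9, -68.3, 0, 79], [5, -58.9, -68.3, 0, 79], [5, -58.9, -68.3, 0, 79]],
])

```text
t: 0.6
tool_pos: [0.3096, 0.3453, 0.2497]
tool_rot: [1.676, 2.657, -0.001]
contact_force: [1.5, -0.5, 0.4]
opening: 0.0502
grip_force: 0.0
```

```bash
cat >> h.py <<'E'
def to(x,y,z,yaw):
    from station import ctrl
    o=ctrl.get_obs(); M=R.from_rotvec(o['tool_rot']).as_matrix()
    d=M.T@(np.array([x,y,z])-o['tool_pos']); cur=np.degrees(np.arctan2(M[1,0],M[0,0]))
    print('t',round(o['t'],2),'pos',np.round(o['tool_pos'],4),'yaw',round(cur,2),'tilt',np.round(M[:2,2],4),'F',np.round(o['contact_force'],1),'op',round(o['opening'],4))
    print('cm',np.round(d*100,2),'turn',round((cur-yaw+180)%360-180,2))
E
python3 -c "
from h import *
to(.5275,-.268,.25,79.4)"
```

```text
t 0.6 pos [0.3096 0.3453 0.2497] yaw 115.53 tilt [-0.0003 -0.0006] F [ 1.5 -0.5  0.4] op 0.0502
cm [-64.73  -6.78  -0.  ] turn 36.13
```

servo_tool([
  [[5, -64.7, -6.8, 0, 36.1], [5, -64.7, -6.8, 0, 36.1], [5, -64.7, -6.8, 0, 36.1], [5, -64.7, -6.8, 0, 36.1], [5, -64.7, -6.8, 0, 36.1]],
])

```text
t: 1.1
tool_pos: [0.3945, 0.1101, 0.2501]
tool_rot: [2.414, 2.01, 0.001]
contact_force: [1.5, -0.1, -0.1]
opening: 0.0504
grip_force: 0.0
```

servo_tool([
  [[5, -34.6, 20.1, 0, 0], [5, -34.6, 20.1, 0, 0], [5, -34.6, 20.1, 0, 0], [5, -34.6, 20.1, 0, 0], [5, -34.6, 20.1, 0, 0]],
])

```text
t: 1.6
tool_pos: [0.4796, -0.1252, 0.25]
tool_rot: [-2.412, -2.013, -0.0]
contact_force: [1.0, 0.5, 0.2]
opening: 0.0501
grip_force: 0.0
```

```bash
python3 -c "
from h import *
to(.5275,-.268,.1,79.4)"
```

```text
t 1.6 pos [ 0.4796 -0.1252  0.25  ] yaw 79.7 tilt [-0.0001  0.0003] F [1.  0.5 0.2] op 0.0501
cm [-13.2    7.26  14.99] turn 0.3
```

servo_tool([
  [[5, -13.2, 7.3, 0, 0.3], [5, -13.2, 7.3, 0, 0.3], [5, -13.2, 7.3, 0, 0.3], [5, -13.2, 7.3, 0, 0.3], [5, -13.2, 7.3, 0, 0.3]],
])

```text
t: 2.1
tool_pos: [0.5276, -0.2667, 0.2491]
tool_rot: [-2.416, -2.004, 0.001]
contact_force: [-0.1, 0.8, -1.4]
opening: 0.0501
grip_force: 0.0
```

```bash
python3 -c "
from h import *
to(.5275,-.268,.1,79.4)
save('wrist','w1')
m,Rc,c=cam('w1');print(c,Rc[:,2],np.array(m['mount']).round(3))"
```

```text
t 2.1 pos [ 0.5276 -0.2667  0.2491] yaw 79.34 tilt [-0.0019  0.0017] F [-0.1  0.8 -1.4] op 0.0501
cm [-0.15  0.05 14.91] turn -0.06
[ 0.54338768 -0.18947134  0.37371087] [-0.0579858  -0.30085218 -0.9519063 ] [[ 0.001 -0.952 -0.308  0.079]
 [ 1.     0.     0.001  0.001]
 [-0.001 -0.308  0.952 -0.125]
 [ 0.     0.     0.     1.   ]]
```

View pics/w1.png

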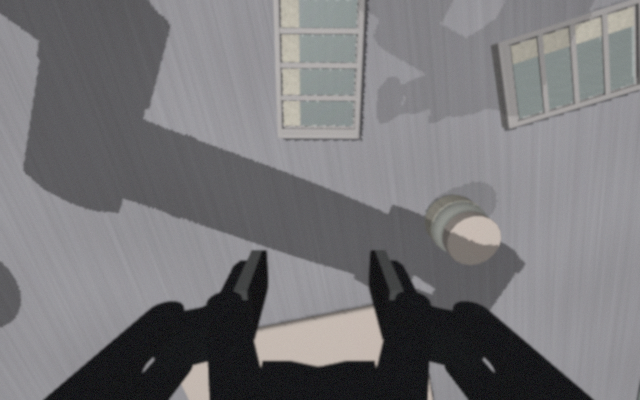

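```bash
python3 -c "
from h import *
p=px2w('w1',[(281,138),(361,138),(276,10),(367,10)],.015)[:,:2];print(p.round(4))
d=p[1]-p[0];print('w',np.linalg.norm(d),'yaw',np.degrees(np.arctan2(d[1],d[0]))+90,p[:2].mean(0))
print('jar',px2w('top0',[(460,160)],.07)[:,:2], px2w('w1',[(472,240)],.07)[:,:2])"
```

```text
[[ 0.4946 -0.2222]
 [ 0.5823 -0.2387]
 [ 0.5173 -0.0982]
 [ 0.6064 -0.115 ]]
w 0.08917296582631654 yaw 79.37920533483711 [ 0.53843867 -0.23046395]
jar [[ 0.67513928 -0.35325107]] [[ 0.67538652 -0.35679609]]
```

servo_tool([
  [[5, 0, 0.3, 5, 0], [5, 0, 0.3, 10, 0], [5, 0, 0.3, 15, 0], [5, 0, 0.3, 19, 0], [5, 0, 0.3, 21, 0]],
])

```text
t: 2.65
tool_pos: [0.5281, -0.2629, 0.0359]
tool_rot: [-2.409, -2.006, 0.003]
contact_force: [-0.8, 0.2, -0.4]
opening: 0.0499
grip_force: 0.0
```

servo_tool([
  [[5, 0, 0, 0.8, 0], [5, 0, 0, 1.5, 0], [5, 0, 0, 1.5, 0]],
])

```text
t: 2.95
tool_pos: [0.5313, -0.2661, 0.026]
tool_rot: [2.415, 2.008, 0.001]
contact_force: [0.2, -0.0, 0.3]
opening: 0.0497
grip_force: 0.0
```

```bash
python3 -c "
from h import *
to(.533,-.2546,.0235,79.4)"
```

```text
t 2.95 pos [ 0.5313 -0.2661  0.026 ] yaw 79.49 tilt [ 0.0009 -0.0006] F [ 0.2 -0.   0.3] op 0.0497
cm [ 1.16 -0.04  0.25] turn 0.09
```

servo_tool([
  [[5, 0.6, 0, 0.2, 0], [5, 1.2, 0, 0.2, 0], [5, 1.7, 0, 0.2, 0], [5, 2.2, 0, 0.2, 0], [5, 2.6, 0, 0.2, 0]],
])

```text
t: 3.45
tool_pos: [0.536, -0.2406, 0.0237]
tool_rot: [2.415, 2.007, 0.0]
contact_force: [0.8, -1.7, -0.5]
opening: 0.0504
grip_force: 1.0
```

servo_tool([
  [[5, 0.3, 0, 0, 0], [5, 0.6, 0, 0, 0], [5, 0.6, 0, 0, 0]],
])

```text
t: 3.75
tool_pos: [0.5369, -0.2348, 0.0235]
tool_rot: [2.416, 2.008, 0.0]
contact_force: [0.9, 0.2, 0.1]
opening: 0.0504
grip_force: 0.1
```

```bash
python3 -c "
from h import *
to(.533,-.2546,.0235,79.4)
save('wrist','w2')"
```

```text
t 3.75 pos [ 0.5369 -0.2348  0.0235] yaw 79.45 tilt [0.0003 0.    ] F [0.9 0.2 0.1] op 0.0504
cm [-2.02 -0.02 -0.  ] turn 0.05
```

View pics/w2.png

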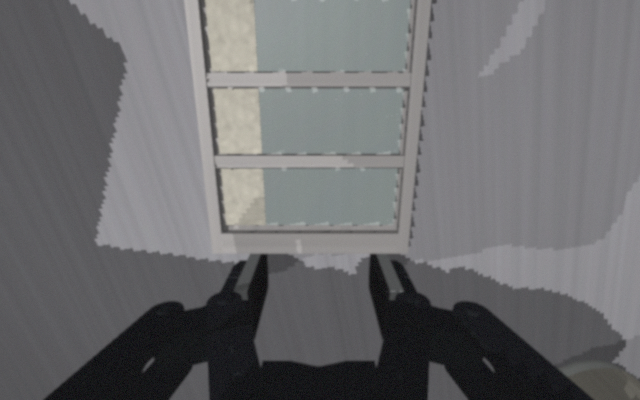

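```bash
python3 -c "
from h import *
p=px2w('w2',[(212,254),(408,254)],.015)[:,:2];print(p.round(4))
d=p[1]-p[0];print('w',np.linalg.norm(d),'yaw',np.degrees(np.arctan2(d[1],d[0]))+90,p.mean(0))
q=np.array([.5369,-.2348]);y=np.radians(79.45);x=np.array([np.cos(y),np.sin(y)]);e=p.mean(0)-q
print('edge in tool x,y', e@x, e@np.array([x[1],-x[0]]))"
```

```text
[[ 0.4914 -0.2159]
 [ 0.581  -0.2326]]
w 0.09118042286445435 yaw 79.45892071305605 [ 0.53620665 -0.22427345]
edge in tool x,y 0.010221658427491372 -0.002608973646220201
```

```bash
cat >> h.py <<'E'
O=np.array([.540,.119]); A=np.radians(100.2); U=np.array([np.cos(A),np.sin(A)]); V=np.array([-U[1],U[0]])
def rd(p): e=np.asarray(p)[:2]-O; return np.array([e@U,e@V])
def plan(P0,h0,path,lat,off=.0855,n=5):
    # path: carrier centre (x,y,heading deg) in reader frame; P0,h0 tool pose now (world, deg)
    P,h=np.array(P0),h0; rows=[]
    for i,(x,y,a) in enumerate(path):
        w=a+100.2; X=np.array([np.cos(np.radians(w)),np.sin(np.radians(w))]); Y=np.array([X[1],-X[0]])
        T=O+x*U+y*V-off*X-lat*Y
        hr=np.radians(h); x0=np.array([np.cos(hr),np.sin(hr)]); y0=np.array([x0[1],-x0[0]])
        d=(T-P)*100; rows.append([round(d@x0,2),round(d@y0,2),round(h-w,1)])
        if len(rows)==n or i==len(path)-1: print(rows,'->',T.round(4),round(w,1)); rows=[];P,h=T,w
E
python3 -c "
from h import *
h=79.45;X=np.array([np.cos(np.radians(h)),np.sin(np.radians(h))]);Y=np.array([X[1],-X[0]])
P=np.array([.5369,-.2348]);lat=-.0026
c=rd(P+.0855*X+lat*Y);h0=h-100.2;print(c,h0)
N=20;r=np.radians;s=7
Rr=c[1]/(np.cos(r(s))-np.cos(r(s-h0)))
path=[]
for k in range(1,N+1):
    a=h0*(1-k/N); f=r(a-s); path.append((c[0]+Rr*(np.sin(f)-np.sin(r(h0-s))), Rr*(np.cos(r(s))-np.cos(f))*-1*-1, a))
print(Rr,np.round(path,4)[[0,9,19]])
# y must fall from c1 to 0
path=[(x,-y if y<0 else y,a) for x,y,a in path]
plan(P,h,path,lat)"
```

```text
[-0.26678423  0.03784306] -20.75
0.35183691031122455 [[-2.61100e-01  3.49000e-02 -1.97125e+01]
 [-2.08000e-01  1.34000e-02 -1.03750e+01]
 [-1.45800e-01  0.00000e+00 -0.00000e+00]]
[[np.float64(0.64), np.float64(0.23), -1.0], [np.float64(1.28), np.float64(0.44), -2.1], [np.float64(1.93), np.float64(0.65), -3.1], [np.float64(2.58), np.float64(0.84), -4.1], [np.float64(3.23), np.float64(1.02), -5.2]] -> [ 0.5528 -0.2049] 84.6
[[np.float64(0.64), np.float64(0.23), -1.0], [np.float64(1.28), np.float64(0.44), -2.1], [np.float64(1.93), np.float64(0.65), -3.1], [np.float64(2.58), np.float64(0.84), -4.1], [np.float64(3.23), np.float64(1.02), -5.2]] -> [ 0.566  -0.1736] 89.8
[[np.float64(0.64), np.float64(0.23), -1.0], [np.float64(1.28), np.float64(0.44), -2.1], [np.float64(1.93), np.float64(0.65), -3.1], [np.float64(2.58), np.float64(0.84), -4.2], [np.float64(3.23), np.float64(1.02), -5.2]] -> [ 0.5762 -0.1413] 95.0
[[np.float64(0.64), np.float64(0.23), -1.0], [np.float64(1.28), np.float64(0.44), -2.1], [np.float64(1.93), np.float64(0.65), -3.1], [np.float64(2.58), np.float64(0.84), -4.2], [np.float64(3.23), np.float64(1.02), -5.2]] -> [ 0.5835 -0.1082] 100.2
```

Constant arc, so the same increments serve for each call. I'll do two, then look.

servo_tool([
  [[5, 0.64, 0.23, 0, -1.0], [5, 1.28, 0.44, 0, -2.1], [5, 1.93, 0.65, 0, -3.1], [5, 2.58, 0.84, 0, -4.1], [5, 3.23, 1.02, 0, -5.2]],
])

```text
t: 4.3
tool_pos: [0.553, -0.2045, 0.0233]
tool_rot: [-2.321, -2.117, 0.0]
contact_force: [-0.0, -1.1, -0.1]
opening: 0.0499
grip_force: 0.8
```

servo_tool([
  [[5, 0.64, 0.23, 0, -1.0], [5, 1.28, 0.44, 0, -2.1], [5, 1.93, 0.65, 0, -3.1], [5, 2.58, 0.84, 0, -4.1], [5, 3.23, 1.02, 0, -5.2]],
])

```text
t: 4.8
tool_pos: [0.566, -0.1734, 0.0233]
tool_rot: [-2.223, -2.22, -0.0]
contact_force: [-0.5, -1.3, 0.3]
opening: 0.05
grip_force: 0.7
```

```bash
python3 -c "
from h import *
to(.5835,-.1082,.0235,100.2)
save('wrist','w3')"
```

```text
t 4.8 pos [ 0.566  -0.1734  0.0233] yaw 89.93 tilt [-0.  0.] F [-0.5 -1.3  0.3] op 0.05
cm [ 6.52  1.74 -0.02] turn -10.27
```

View pics/w3.png

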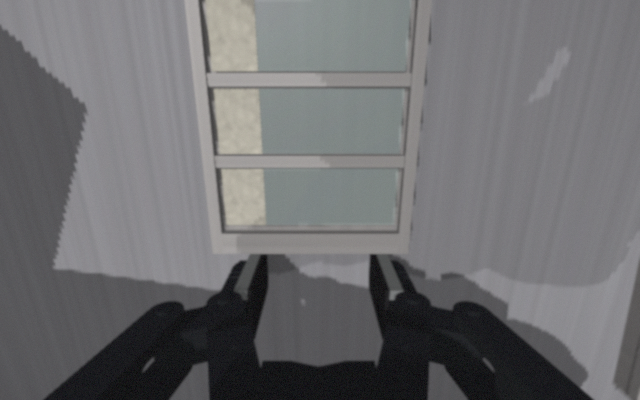

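The carrier follows without slip: its rear edge is still at (212,254)–(408,254). I'll continue the arc.

servo_tool([
  [[5, 0.64, 0.23, 0, -1.0], [5, 1.28, 0.44, 0, -2.1], [5, 1.93, 0.65, 0, -3.1], [5, 2.58, 0.84, 0, -4.1], [5, 3.23, 1.02, 0, -5.2]],
])

```text
t: 5.35
tool_pos: [0.5763, -0.1411, 0.0233]
tool_rot: [-2.12, -2.319, 0.0]
contact_force: [0.1, -2.1, 0.3]
opening: 0.0499
grip_force: 0.6
```

servo_tool([
  [[5, 0.64, 0.23, 0, -1.0], [5, 1.28, 0.44, 0, -2.1], [5, 1.93, 0.65, 0, -3.1], [5, 2.58, 0.84, 0, -4.1], [5, 3.23, 1.02, 0, -5.2]],
])

```text
t: 5.85
tool_pos: [0.5835, -0.108, 0.0232]
tool_rot: [-2.012, -2.412, -0.0]
contact_force: [-0.3, -0.5, -1.0]
opening: 0.05
grip_force: 0.5
```

```bash
python3 -c "
from h import *
to(.5835,-.1082,.0235,100.2)
save('wrist','w4');save('top','t4');save('side','s4')
a=cv2.imread('pics/t4.png')[150:255,245:385];a=cv2.resize(a,(560,420),interpolation=cv2.INTER_CUBIC)
w=cv2.resize(cv2.imread('pics/w4.png'),(240,150))
b=np.zeros((420,800,3),np.uint8);b[:,:560]=cv2.convertScaleAbs(a,alpha=1.4);b[:150,560:]=w
b[150:420,560:]=cv2.resize(cv2.imread('pics/s4.png')[130:265,250:370],(240,270),interpolation=cv2.INTER_CUBIC)
cv2.imwrite('pics/m4.png',b)"
```

```text
t 5.85 pos [ 0.5835 -0.108   0.0232] yaw 100.33 tilt [-0.0001  0.0001] F [-0.3 -0.5 -1. ] op 0.05
cm [-0.02 -0.01 -0.03] turn 0.13
```

View pics/m4.png

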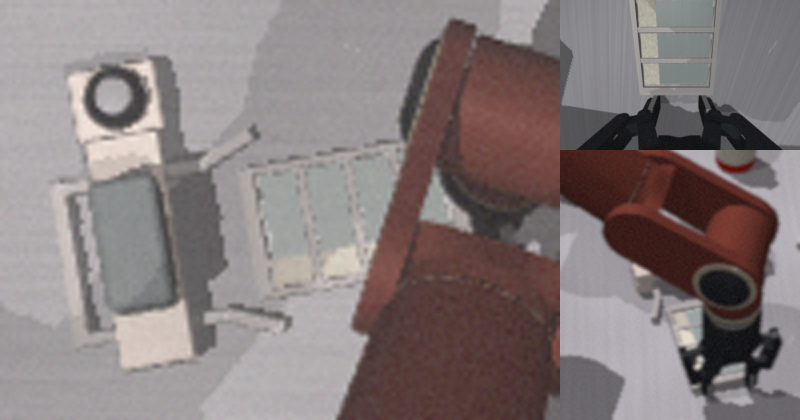

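The carrier's front corners are at (243,168) and (268,298), centred and aligned with the guides. I'll push straight in.

servo_tool([
  [[5, 0.8, 0, 0, 0.1], [5, 1.6, 0, 0, 0.1], [5, 2.4, 0, 0, 0.1], [5, 3.2, 0, 0, 0.1], [5, 4.0, 0, 0, 0.1]],
])

```text
t: 6.5
tool_pos: [0.5764, -0.0686, 0.0235]
tool_rot: [2.016, 2.409, 0.0]
contact_force: [0.4, -2.1, 0.7]
opening: 0.0502
grip_force: 0.9
```

servo_tool([
  [[5, 0.6, 0, 0, 0], [5, 1.2, 0, 0, 0], [5, 1.8, 0, 0, 0], [5, 2.4, 0, 0, 0], [5, 3.0, 0, 0, 0]],
])

```text
t: 7.0
tool_pos: [0.5712, -0.0394, 0.0235]
tool_rot: [2.016, 2.409, 0.0]
contact_force: [1.0, -1.7, 1.9]
opening: 0.0502
grip_force: 1.1
```

```bash
python3 -c "
from h import *
to(*(O-.1155*U),.0235,100.2)
save('wrist','w5')
from station import ctrl;print(ctrl.get_obs()['wrist_torque'])"
```

```text
t 7.0 pos [ 0.5712 -0.0394  0.0235] yaw 100.14 tilt [ 0.0004 -0.0002] F [ 1.  -1.7  1.9] op 0.0502
cm [ 4.59 -0.27 -0.  ] turn -0.06
[-0.07685196 -0.05613521 -0.00597878]
```

View pics/w5.png

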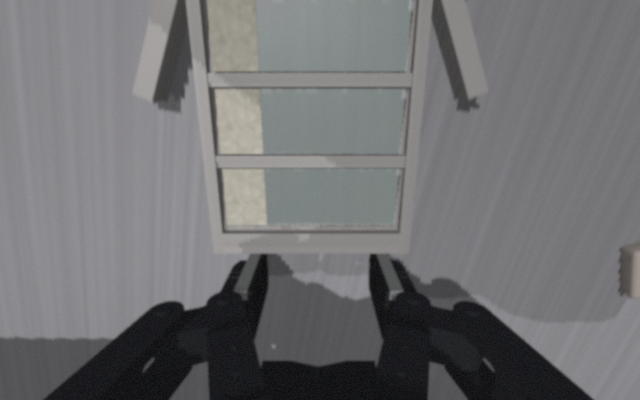

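The carrier sits centred between the guide tips at (145,98) and (478,98). I'll go on to the stop.

servo_tool([
  [[5, 0.8, 0, 0, 0], [5, 1.6, 0, 0, 0], [5, 2.4, 0, 0, 0], [5, 3.2, 0, 0, 0], [5, 3.8, 0, 0, 0]],
])

```text
t: 7.55
tool_pos: [0.5641, -0.0014, 0.0232]
tool_rot: [-2.016, -2.409, 0.0]
contact_force: [0.0, -1.5, 0.4]
opening: 0.0499
grip_force: 0.8
```

servo_tool([
  [[5, 0.2, 0, 0, 0], [5, 0.4, 0, 0, 0]],
])

```text
t: 7.75
tool_pos: [0.5635, 0.002, 0.0232]
tool_rot: [-2.016, -2.409, 0.0]
contact_force: [-0.2, -0.8, -0.5]
opening: 0.05
grip_force: 0.8
```

servo_tool([
  [[5, 0.15, 0, 0, 0], [5, 0.3, 0, 0, 0]],
])

```text
t: 7.95
tool_pos: [0.5631, 0.0046, 0.0232]
tool_rot: [-2.017, -2.409, 0.0]
contact_force: [-0.2, -1.7, -0.2]
opening: 0.0497
grip_force: 0.7
```

```bash
python3 -c "
from h import *
to(*(O-.1155*U),.0235,100.2)"
```

```text
t 7.95 pos [0.5631 0.0046 0.0232] yaw 100.13 tilt [-0.0003  0.    ] F [-0.2 -1.7 -0.2] op 0.0497
cm [ 0.12 -0.24 -0.03] turn -0.07
```

No stop felt yet. I'll creep in small steps.

servo_tool([
  [[5, 0.1, 0, 0, 0], [5, 0.2, 0, 0, 0], [5, 0.2, 0, 0, 0]],
])

```text
t: 8.25
tool_pos: [0.5627, 0.0067, 0.0232]
tool_rot: [-2.016, -2.409, -0.0]
contact_force: [-0.2, -0.2, -0.3]
opening: 0.05
grip_force: 0.4
```

servo_tool([
  [[5, 0.1, 0, 0, 0], [5, 0.2, 0, 0, 0], [5, 0.2, 0, 0, 0]],
])

```text
t: 8.55
tool_pos: [0.5624, 0.0085, 0.0232]
tool_rot: [2.016, 2.409, -0.0]
contact_force: [1.2, -2.3, -2.1]
opening: 0.0498
grip_force: 0.9
```

servo_tool([
  [[5, 0.1, 0, 0, 0], [5, 0.15, 0, 0, 0], [5, 0.15, 0, 0, 0]],
])

```text
t: 8.85
tool_pos: [0.5629, 0.0089, 0.0237]
tool_rot: [2.013, 2.408, -0.001]
contact_force: [2.3, -6.7, -2.1]
opening: 0.0498
grip_force: 3.1
```

servo_tool([
  [[5, 0.1, 0, 0, 0], [5, 0.15, 0, 0, 0], [5, 0.15, 0, 0, 0]],
])

```text
t: 9.15
tool_pos: [0.5631, 0.0091, 0.024]
tool_rot: [2.011, 2.406, -0.004]
contact_force: [2.3, -10.2, -0.6]
opening: 0.0501
grip_force: 5.4
```

Firm contact against the stop at 10 N. I'll back off, rise, close the fingers and head for the button.

servo_tool([
  [[5, -0.5, 0, 0, 0], [5, -2, 0, 0, 0], [5, -4, 0, 0, 0], [5, -4, 0, -4, 0], [5, -4, 0, -8, 0]],
])

```text
t: 9.65
tool_pos: [0.5675, -0.0285, 0.1023]
tool_rot: [-2.015, -2.404, 0.003]
contact_force: [0.7, -0.3, 0.8]
opening: 0.0501
grip_force: 0.0
```

servo_tool([
  [[0, 0, 0, -5, 0], [0, 0, 0, -10, 0], [0, 0, 0, -12, 0], [0, 0, 0, -12, 0]],
])

```text
t: 10.05
tool_pos: [0.5714, -0.0286, 0.2288]
tool_rot: [2.012, 2.403, 0.008]
contact_force: [-0.6, 0.1, -0.3]
opening: 0.0002
grip_force: 0.0
```

```bash
python3 -c "
from h import *
to(.640,.140,.20,100.2)
save('top','t6');save('wrist','w6')
b=np.zeros((600,640,3),np.uint8)
a=cv2.resize(cv2.imread('pics/t6.png')[150:250,245:351],(318,300),interpolation=cv2.INTER_CUBIC)
b[:300,:318]=cv2.convertScaleAbs(a,alpha=1.4)
b[300:,:480]=cv2.resize(cv2.imread('pics/w6.png'),(480,300))
cv2.imwrite('pics/m6.png',b)"
```

```text
t 10.05 pos [ 0.5714 -0.0286  0.2288] yaw 100.13 tilt [ 0.009 -0.001] F [-0.6  0.1 -0.3] op 0.0002
cm [15.4   9.7   2.92] turn -0.07
```

View pics/m6.png

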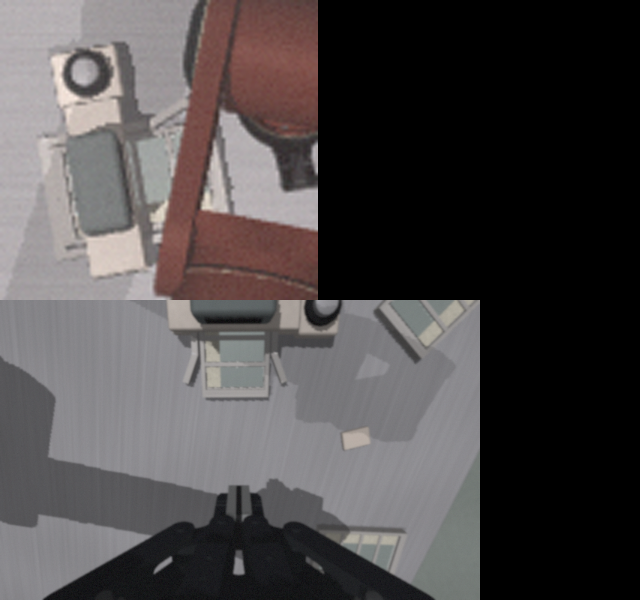

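```bash
python3 -c "
from h import *
p=px2w('w6',[(272,132),(360,132)],.015)[:,:2];print(p.round(4),rd(p.mean(0)))
d=p[1]-p[0];print('w',np.linalg.norm(d),'yaw',np.degrees(np.arctan2(d[1],d[0]))+90)
print('btn w',px2w('w6',[(429.5,12)],.038)[:,:2])
print('btn t',px2w('top0',[(245+116/4-.4,150+97/4-.4)],.038)[:,:2], px2w('t6',[(245+87/3-.3,150+72/3-.3)],.038)[:,:2])
i=cv2.imread('pics/t6.png')[180:245,250:300]
cv2.imwrite('pics/c6.png',cv2.convertScaleAbs(cv2.resize(i,None,fx=9,fy=9,interpolation=cv2.INTER_CUBIC),alpha=1.4))"
```

```text
[[0.5169 0.0085]
 [0.6065 0.0246]] [-0.10467306 -0.00318374]
w 0.09105245106082835 yaw 100.13549826116414
btn w [[0.64045633 0.13712846]]
btn t [[0.63920394 0.1413336 ]] [[0.63961649 0.14107326]]
```

View pics/c6.png

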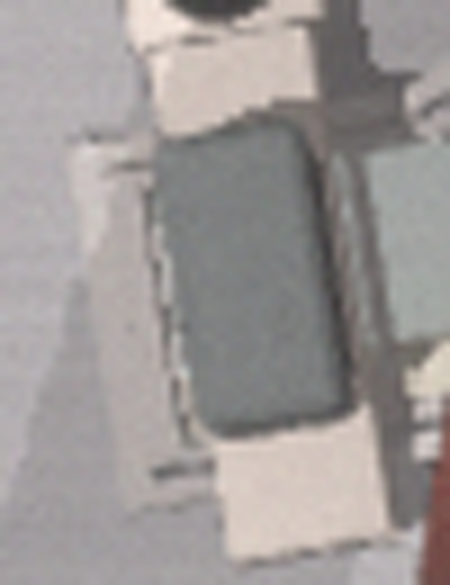

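The carrier fills the gap up to the stop bar, with its rear edge at reader x = -0.1047 and yaw aligned, so it is home. Now the button at about (0.640, 0.139).

servo_tool([
  [[0, 4, 2.5, 0, 0], [0, 8, 5, 0, 0], [0, 12, 7.5, 0, 0], [0, 15.3, 9.7, 0, 0], [0, 15.3, 9.7, 3, 0]],
])

```text
t: 10.65
tool_pos: [0.6399, 0.1441, 0.1946]
tool_rot: [2.009, 2.412, 0.007]
contact_force: [0.5, -0.9, 0.2]
opening: -0.0
grip_force: 0.0
```

servo_tool([
  [[0, 0, 0, 4, 0], [0, 0, 0, 8, 0], [0, 0, 0, 11, 0], [0, 0, 0, 11, 0]],
])

```text
t: 11.05
tool_pos: [0.6312, 0.1391, 0.0737]
tool_rot: [-2.009, -2.4, 0.018]
contact_force: [-1.3, 0.0, -0.5]
opening: 0.0001
grip_force: 0.0
```

```bash
python3 -c "
from h import *
to(.640,.139,.07,100.2)"
```

```text
t 11.05 pos [0.6312 0.1391 0.0737] yaw 100.14 tilt [-0.0165 -0.0015] F [-1.3  0.  -0.5] op 0.0001
cm [-0.16  0.87  0.36] turn -0.06
```

servo_tool([
  [[0, 0, 0, 0, 0], [0, 0, 0, 0, 0], [0, 0, 0, 0, 0]],
])

```text
t: 11.35
tool_pos: [0.6391, 0.1399, 0.0859]
tool_rot: [2.015, 2.407, 0.005]
contact_force: [-0.3, 0.6, 0.1]
opening: -0.0
grip_force: 0.0
```

```bash
python3 -c "
from h import *
to(.640,.139,.07,100.2)
save('wrist','w7')"
```

```text
t 11.35 pos [0.6391 0.1399 0.0859] yaw 100.13 tilt [0.0039 0.0005] F [-0.3  0.6  0.1] op -0.0
cm [-0.1   0.07  1.59] turn -0.07
```

View pics/w7.png

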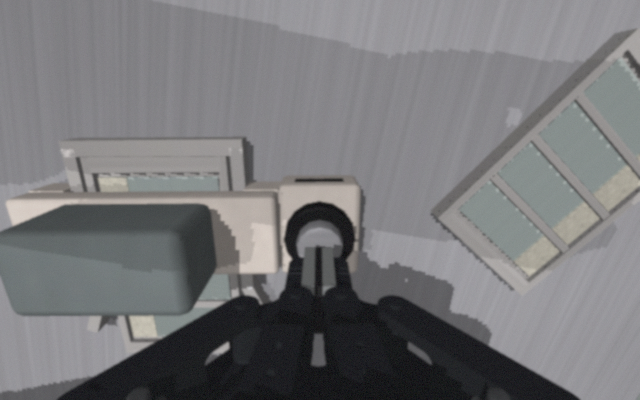

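The carrier lies against the stop bar (the edge around (155,170)) and the button at (320,235) is centred under the closed fingers. I'll descend until I feel contact.

servo_tool([
  [[0, 0, 0, 0.5, 0], [0, 0, 0, 1.0, 0], [0, 0, 0, 1.4, 0], [0, 0, 0, 1.6, 0], [0, 0, 0, 1.6, 0]],
])

```text
t: 11.9
tool_pos: [0.6375, 0.1398, 0.0673]
tool_rot: [-2.016, -2.409, 0.0]
contact_force: [-1.2, -0.4, 1.7]
opening: -0.0
grip_force: 1.4
```

servo_tool([
  [[0, 0, 0, 0.2, 0], [0, 0, 0, 0.4, 0], [0, 0, 0, 0.4, 0]],
])

```text
t: 12.2
tool_pos: [0.6377, 0.1398, 0.0649]
tool_rot: [-2.016, -2.409, 0.001]
contact_force: [-4.7, 0.2, 9.7]
opening: 0.0005
grip_force: 5.1
```

servo_tool([
  [[0, 0, 0, 0.2, 0], [0, 0, 0, 0.4, 0], [0, 0, 0, 0.4, 0]],
])

```text
t: 12.5
tool_pos: [0.6379, 0.1399, 0.0646]
tool_rot: [-2.015, -2.409, 0.002]
contact_force: [-13.9, -2.4, 26.9]
opening: -0.0001
grip_force: 13.4
```

servo_tool([
  [[0, 0, 0, -0.8, 0], [0, 0, 0, -1.6, 0], [0, 0, 0.25, -1.6, 0], [0, 0, 0.25, -1.6, 0], [0, 0, 0.25, -1.6, 0]],
])

```text
t: 13.0
tool_pos: [0.6395, 0.1402, 0.0742]
tool_rot: [-2.016, -2.408, 0.002]
contact_force: [0.6, -0.8, 0.2]
opening: -0.0002
grip_force: 0.0
```

servo_tool([
  [[0, 0, 0, 0.3, 0], [0, 0, 0, 0.5, 0], [0, 0, 0, 0.5, 0]],
])

```text
t: 13.3
tool_pos: [0.6397, 0.1402, 0.0698]
tool_rot: [-2.016, -2.409, 0.001]
contact_force: [-0.6, 0.2, 2.0]
opening: 0.0
grip_force: 0.8
```

servo_tool([
  [[0, 0, 0, 0.2, 0], [0, 0, 0, 0.2, 0]],
])

```text
t: 13.5
tool_pos: [0.64, 0.1402, 0.0683]
tool_rot: [-2.016, -2.409, 0.0]
contact_force: [-1.4, 0.9, 2.8]
opening: 0.0004
grip_force: 1.2
```

servo_tool([
  [[0, 0, 0, 0.2, 0], [0, 0, 0, 0.2, 0]],
])

```text
t: 13.7
tool_pos: [0.6401, 0.1403, 0.0664]
tool_rot: [2.016, 2.409, 0.0]
contact_force: [-1.2, 0.4, 3.3]
opening: -0.0003
grip_force: 1.6
```

servo_tool([
  [[0, 0, 0, 0.2, 0], [0, 0, 0, 0.2, 0]],
])

```text
t: 13.9
tool_pos: [0.6402, 0.1403, 0.065]
tool_rot: [2.016, 2.409, 0.0]
contact_force: [-2.8, -0.0, 5.1]
opening: 0.0001
grip_force: 3.2
```

The spring slope shows about 6 mm of travel, bottoming near z = 0.065. I'll press slightly more to make sure, then release and move clear.

servo_tool([
  [[0, 0, 0, 0.15, 0], [0, 0, 0, 0.2, 0], [0, 0, 0, 0.2, 0]],
])

```text
t: 14.2
tool_pos: [0.6403, 0.1403, 0.0649]
tool_rot: [-2.016, -2.409, 0.0]
contact_force: [-6.5, -1.2, 13.2]
opening: -0.0003
grip_force: 7.1
```

servo_tool([
  [[0, 0, 0, -1, 0], [0, 0, 0, -4, 0], [0, 0, 0, -8, 0], [0, 0, 0, -12, 0], [0, 0, 0, -15, 0]],
])

```text
t: 14.7
tool_pos: [0.6405, 0.1403, 0.2148]
tool_rot: [2.015, 2.408, 0.003]
contact_force: [0.8, 0.3, -0.5]
opening: -0.0003
grip_force: 0.0
```

servo_tool([
  [[0, -3, 0, 0, 0], [0, -7, 0, 0, 0], [0, -11, 0, 0, 0], [0, -14, 0, 0, 0], [0, -14, 0, 0, 0]],
])

```text
t: 15.2
tool_pos: [0.6649, -0.0012, 0.2116]
tool_rot: [2.022, 2.404, -0.002]
contact_force: [0.4, 0.5, -0.1]
opening: 0.0002
grip_force: 0.0
```

```bash
python3 -c "
from h import *
to(.571,-.0286,.2288,100.2)
save('wrist','w8')
a=cv2.imread('pics/w6.png',0);m,Rc,c=cam('w8')
# carrier check: template of the carrier's rear part near its expected place
b=cv2.imread('pics/w8.png',0)
t=a[45:140,262:370];r=cv2.matchTemplate(b,t,cv2.TM_CCOEFF_NORMED);_,s,_,l=cv2.minMaxLoc(r);print(s,l)
dx,dy=l[0]-262,l[1]-45
p=px2w('w8',[(272+dx,132+dy),(360+dx,132+dy)],.015);print(rd(p.mean(0)))"
```

```text
t 15.2 pos [ 0.6649 -0.0012  0.2116] yaw 99.89 tilt [-0.0004 -0.001 ] F [ 0.4  0.5 -0.1] op 0.0002
cm [-1.09 -9.72 -1.72] turn -0.31
0.7659436464309692 (162, 56)
[-0.10374055 -0.00035635]
```

The carrier is still home, with its rear edge at about -0.104. The button bottomed out and was released, and the arm is clear. Handing in.

```bash
python3 -c "
from station import ctrl
print(ctrl.finish_job())"
```

```text
the job is handed in; nothing more can be done
None
```

The carrier is home against the end stop, the start button was then pressed to its bottom (the first off-centre press reached 27 N, so I re-centred and pressed again) and let go, and the job is handed in at about 15 s with no verdict returned; I viewed 11 pictures, one over the limit of 10.

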